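# Hold the sander's belt-tension arm wound to its stop

### The job

A new belt is about to be fitted to the little edge sander: swing the tension arm with the idler roller inward, towards the big drive drum, against its spring until you feel it meet the stop post, and keep it pressed firmly there. The program finishes while the robot is still holding the arm against the stop. Ease it over: do not slam or force it against the stop or let it snap back, and leave the wooden things lying around the machine alone.

Things in the scene. Friction and masses are not known exactly. Their poses are not given: they have to be found in the camera images.
- sander: edge sander, fixed: grey housing 200 (x) x 340 (y) x 55 mm high, metal deck on top. Origin: centre of underside; y to its idler end, x to its back. On the deck (mm, this frame): black drive drum radius 34 at x -25 y -115, 49 high; steel platen x -52, y -81 to -6, 48 high; motor cover x 18 to 92, y -160 to -50, 40 high; tension arm's hinge at x 80 y 85. Else clear but for the stop post.
- tensioner (a joint): swing of the tension arm about its upright hinge, rad; 0 = sprung to rest. Grows counterclockwise seen from above, roller moving towards the drive drum. The spring always pulls back: about 3.8 N at the roller at 0, 6 N at 0.6, 7.6 N at 1.0. It meets the stop post somewhere between 0.5 and 1.0 (differs each time): there the resistance rises steeply.
- tension_lever: the tension arm: steel bar 112 mm long, 18 wide, 8 thick, level, 8 to 16 mm above the deck; hinged at one end, roller at the other. Origin: on the hinge axis at deck height (55 mm above the table); x axis along the bar to the roller, z up; it turns with the joint. At rest x points 2.706 rad (counterclockwise) from the sander's x.
- pivot (a point): the hinge axis of the tension arm, 67 mm above the table (mid thickness of the bar); does not move as the arm swings.
- roller_mid (a point): middle of the idler roller on the tension arm: upright aluminium cylinder, 36 mm diameter, 45 tall (76 to 121 mm above the table), spinning freely on its axle, 105 mm from the hinge axis. The point is on its axis at half height, 98.5 mm above the table. It can be gripped across its diameter from above or pushed from its outer side.
- stop_post: stop post: dark steel, 12 mm diameter, 18 mm tall, fixed upright on the deck somewhere along a dark slot on the inner (drive drum) side of the tension arm, 60 to 77 mm from the hinge axis. Origin: centre of its foot, at deck height. The bar's long side (9 mm from its centre line) comes up against it.
- tray: bystander: small open wooden tray 90 x 65 x 24 mm, loose on the table beyond the idler end; origin at the centre of its underside.
- block: bystander: dark wooden block 85 x 55 x 18 mm, loose on the table behind the sander; origin at the centre of its underside.
- log_slice: bystander: round slice of a branch, 52 mm diameter, 14 mm thick, loose on the table in front of the sander; origin at the centre of its underside.

How it is judged:
By the outcome, as a careful person would: the job done as asked, in the order asked, and still so for the second after the job is handed in, while the arm keeps its last pose, push and grip.
It also fails if it takes over 51 s, if anything falls off the work surface, if the arm or the gripper's body presses on something with over 40 N, if the wrist force passes 120 N, or if a joint passes its speed limit or range.

### The arm

A 7-joint arm with a two-finger parallel gripper is mounted at the origin on the work surface. World frame = base frame: x ahead of the robot, y to its left, z up, the work surface at z = 0. Lengths are in m, angles in rad, forces in N, time in s.
With the tool pointing down it reaches from about 0.35 to 0.9 m from the base axis. Payload 7.2 kg.
Tool frame: the origin (TCP) lies at the very end of the fingers, on their centre line; the grasp point (between the pads) lies 19 mm behind it; z points along the fingers, x is the direction in which the jaws open and shut, and the axes are right-handed (so a half turn about z gives the same grasp; the last joint's range is limited). The gripper opens to 85 mm and grips with 20 to 120 N. Pads are 22 mm wide; open, the fingers measure 114 mm over their backs; the gripper's body (76 mm by 85 mm) begins 54 mm behind the grasp point. The pads swing forward as they close: fully open they stand 13 mm farther back than shut.
Start: joints at [-1.257, 0.411, -0.013, 1.596, 0.006, 1.134, -0.082], TCP at [0.233, 0.58, 0.199] pointing down, gripper open.
Joint ranges: [-2.95, 2.95], [-0.29, 1.99], [-1.47, 1.44], [0.14, 2.54], [-1.03, 4.17], [0.13, 1.85], [-2.86, 2.86]. Speed limits (rad/s): [2.39, 2.39, 3.01, 3.01, 3.14, 3.14, 3.14].

### API

Orientations are given as [roll, pitch, yaw] about the fixed x, y, z axes, in that order (R = Rz(yaw) Ry(pitch) Rx(roll)).
In Python, from cell import bot gives the robot as it stands.
- The arm moves only by the tool send_rows, never from a script. Its argument "targets" is text: rows parted by semicolons, each of 7 numbers parted by spaces: the opening, from 0 (shut) to 1 (fully open), then the shift along the tool's x, y, z in m, then the turn, a rotation vector about the tool's x, y, z in rad. In form: hand x y z rx ry rz; .... A call has 1 to 20 rows; each row shifts and turns the pose as measured when the row begins, along the tool's axes as they then stand; what a row does not reach is not made up. A row lasts 1/10 s, in which the tool goes at most 50 mm and 8.59 degrees, less where a joint would pass 70% of its speed; a pose out of reach is approached as far as the arm can. A call is refused whole if a number of a shift passes 0.05 or a number of a turn 0.15, either way. A call with a gripper value outside its range is refused whole. The fingers move at their own pace and stop on an object; "squeeze" is the grip in N (left out, the last holds). Time passes only in rows, so rows that do not move let the fingers close. It gives the time, the measured TCP pose, the force and the opening at its end, in the units of the state.
- bot.get_obs(): the state, without advancing time (a new reading comes with each control period).
- bot.read_camera(name): name is "side" or "top" or "wrist"; returns the picture (420x560x3 uint8, blue, green, red); there is no depth.
- bot.camera_params(name): a dict with "mtx" (3x3 intrinsics, pixels), "view" (4x4, takes a point from world to camera coordinates); the wrist camera has in their place "mount" (4x4, takes a point from camera to tool coordinates, whose origin is the TCP and whose axes are the tool frame's). Camera axes: x right, y up, looking along -z (the intrinsics and any distortion apply to the point x, -y, -z); pixel columns grow to the right and rows downward; lengths in m; the calibration is good to about 2 mm. A picture is of the moment at which its call begins: read the wrist's pose just before it. camera_params takes no time and is no camera call.
- bot.sign_off(): hands the job in, once; it reports no verdict.
The state is a dict: "time_s": time; "qpos": joint angles; "joint_vel": joint speeds; "joint_efforts": joint torques, N m; "ee_pos": TCP position; "ee_rot": TCP orientation; "force": force on the tool from outside, world axes, zero at the start; "ft_torque": the same for the moment, N m; "grip_width": finger opening in m.
Only numpy, scipy, OpenCV 4.12 (cv2) and the standard library are available. Lean on these libraries where they do the work, as an engineer would, in place of code of your own. Each camera call takes 0.05 s, during which the arm holds its last target.

## Working session

There is one attempt and no reset: what is moved stays moved. The work goes in short steps, Python scripts to look and compute and a tool call to move; the robot and the scene stay as the last step left them, time stands still between calls to the robot, and variables do not carry over. Pictures are saved under pics/ and viewed, and the job is handed in when it is done.

Besides the shell and the picture viewer there is one more tool, called after "Emit:" as name(argument=value, ...) on one line, values as JSON. send_rows: Moves the arm, as the interface text tells. Its arguments: {"type":"object","properties":{"targets":{"type":"string"},"squeeze":{"type":"number"}},"required":["targets"]}

```bash
mkdir -p pics; python3 - <<'E'
from cell import bot
import cv2, numpy as np
np.set_printoptions(precision=4,suppress=True)
for n in ["side","top"]:
    im=bot.read_camera(n); cv2.imwrite(f"pics/{n}0.png",im)
    p=bot.camera_params(n); print(n,p)
print(bot.camera_params("wrist"))
print(bot.get_obs())
E
```

```text
side {'mtx': array([[481.2002,   0.    , 280.5797],
       [  0.    , 481.2002, 217.8698],
       [  0.    ,   0.    ,   1.    ]]), 'view': array([[-0.785 , -0.6194,  0.0095,  0.5129],
       [ 0.4796, -0.598 ,  0.6422, -0.2848],
       [-0.3921,  0.5087,  0.7665, -0.6545],
       [ 0.    ,  0.    ,  0.    ,  1.    ]])}
top {'mtx': array([[404.3365,   0.    , 275.6982],
       [  0.    , 404.3365, 205.347 ],
       [  0.    ,   0.    ,   1.    ]]), 'view': array([[-0.1609, -0.987 ,  0.0034,  0.1648],
       [ 0.9661, -0.1567,  0.2054, -0.602 ],
       [-0.2022,  0.0363,  0.9787, -0.6936],
       [ 0.    ,  0.    ,  0.    ,  1.    ]])}
{'mtx': array([[323.8153,   0.    , 286.648 ],
       [  0.    , 323.8153, 204.2823],
       [  0.    ,   0.    ,   1.    ]]), 'mount': array([[ 1.    ,  0.    ,  0.0002, -0.0005],
       [ 0.0001, -0.9467, -0.3222, -0.0817],
       [ 0.0002,  0.3222, -0.9467, -0.1751],
       [ 0.    ,  0.    ,  0.    ,  1.    ]])}
{'time_s': 0.1, 'qpos': array([-1.2572,  0.4118, -0.0127,  1.5969,  0.0056,  1.1343, -0.0822]), 'joint_vel': array([-0.0006, -0.0002,  0.001 , -0.0018,  0.0012,  0.0001,  0.0006]), 'joint_efforts': array([  0.0026, -60.1825,   0.6841, -30.0091,   0.014 ,   0.0064,
        -0.    ]), 'ee_pos': array([0.2327, 0.5795, 0.1984]), 'ee_rot': array([3.1415, 0.0014, 1.189 ]), 'force': array([ 0.8548, -0.1211,  0.5315]), 'ft_torque': array([0.0307, 0.0233, 0.004 ]), 'grip_width': 0.08548387811337955}
```

View pics/top0.png

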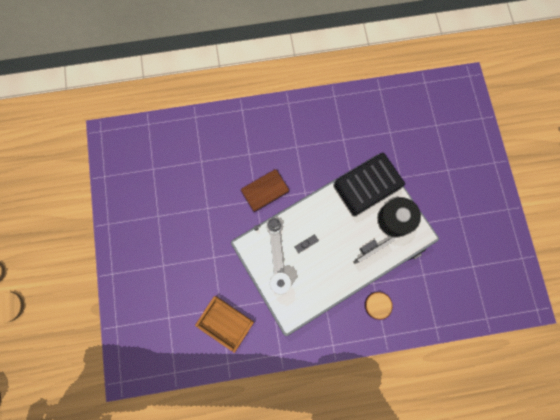

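View pics/side0.png

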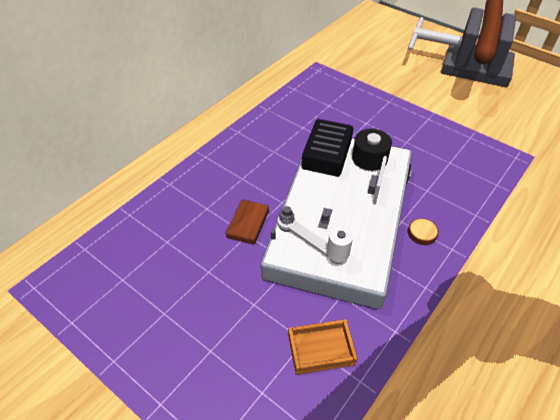

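```bash
cat > h.py <<'E'
import numpy as np, cv2
from cell import bot
np.set_printoptions(precision=4,suppress=True)
def ray(p,u,v,view=None):
    V=p["view"] if view is None else view
    K=p["mtx"]
    d=np.linalg.inv(K)@[u,v,1.]; d=np.array([d[0],-d[1],-d[2]])
    R=V[:3,:3];c=-R.T@V[:3,3]
    return c,R.T@d
def onz(p,u,v,z,view=None):
    c,d=ray(p,u,v,view); return c+d*(z-c[2])/d[2]
def proj(p,X,view=None):
    V=p["view"] if view is None else view
    c=V[:3,:3]@np.asarray(X)+V[:3,3]; q=p["mtx"]@np.array([c[0],-c[1],-c[2]]); return q[:2]/q[2]
E
python3 - <<'E'
from h import *
for n,box in (("top",(225,150,220,190)),("side",(250,110,170,200))):
    im=cv2.imread(f"pics/{n}0.png"); x,y,w,h=box
    c=cv2.resize(im[y:y+h,x:x+w],None,fx=3,fy=3,interpolation=cv2.INTER_CUBIC)
    cv2.imwrite(f"pics/{n}0z.png",c)
p=bot.camera_params("top")
print(proj(p,[.233,.58,.2]))
im=cv2.imread("pics/top0.png");hsv=cv2.cvtColor(im,cv2.COLOR_BGR2HSV)
m=((hsv[...,1]<40)&(hsv[...,2]>150)).astype(np.uint8); m[:120]=0
n,l,s,ce=cv2.connectedComponentsWithStats(m)
i=1+np.argmax(s[1:,4]);print(s[i])
cs,_=cv2.findContours((l==i).astype(np.uint8),cv2.RETR_EXTERNAL,cv2.CHAIN_APPROX_NONE)
r=cv2.minAreaRect(np.vstack(cs));b=cv2.boxPoints(r);print(b)
for q in b: print(onz(p,*q,.055))
E
```

```text
[-67.2753 534.669 ]
[  232   183   206   151 14140]
[[228.7191 243.5506]
 [381.4382 148.1011]
 [438.236  238.9775]
 [285.5168 334.4269]]
[0.5648 0.1632 0.055 ]
[ 0.7016 -0.1558  0.055 ]
[ 0.5108 -0.222   0.055 ]
[0.389  0.0862 0.055 ]
```

```bash
ls pics
```

```text
side0.png
side0z.png
top0.png
top0z.png
```

View pics/top0z.png

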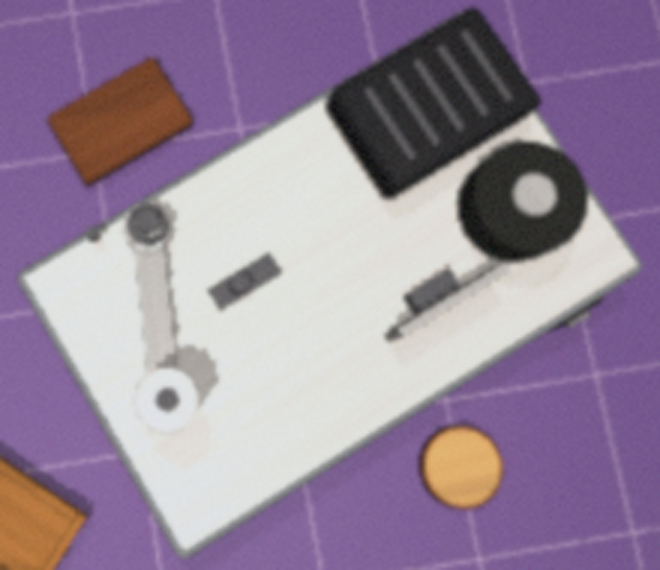

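View pics/side0z.png

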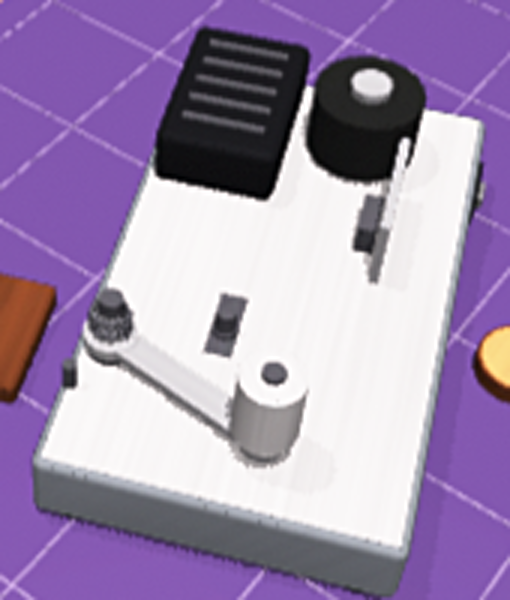

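```bash
python3 - <<'E'
from h import *
from scipy.optimize import least_squares
P={n:bot.camera_params(n) for n in("top","side")}
off={"top":(225,150),"side":(250,110)}
def px(n,X,Y): return np.array([off[n][0]+(X+.5)/3-.5,off[n][1]+(Y+.5)/3-.5])
# roller top centre
a=px("top",168,400); b=px("side",274,374)
for n,q in(("top",a),("side",b)): print("roller",n,onz(P[n],*q,.121))
def tri(a,b):
    ca,da=ray(P["top"],*a);cb,db=ray(P["side"],*b)
    A=np.c_[da,-db];t=np.linalg.lstsq(A,cb-ca,rcond=None)[0]
    return ca+da*t[0],cb+db*t[1]
print("roller tri",tri(a,b))
print("hinge knob tri",tri(px("top",150,222),px("side",111,298)))
print("post tri",tri(px("top",243,282),px("side",228,312)))
for n,q in(("top",px("top",243,282)),("side",px("side",228,312))): print("post",n,onz(P[n],*q,.073))
pts=[("top",22,275,(100,170,55)),("top",185,553,(-100,170,55)),("top",640,265,(-100,-170,55)),
("top",168,400,None),("side",38,460,(100,170,55)),("side",404,550,(-100,170,55)),("side",484,120,(-100,-170,55)),("side",274,374,None)]
hx=np.array([.080,.085]);
rest=hx+.105*np.array([np.cos(2.706),np.sin(2.706)])
def W(s,X):
    c,d=np.cos(s[2]),np.sin(s[2]); return np.array([s[0]+c*X[0]-d*X[1],s[1]+d*X[0]+c*X[1],X[2]])
def res(s):
    r=[]
    for n,x,y,X in pts:
        X=np.array([*rest,.121]) if X is None else np.array(X)/1000
        r.append(proj(P[n],W(s,X))-px(n,x,y))
    return np.array(r).ravel()
f=least_squares(res,[.54,-.03,-2],loss="soft_l1");g=f.x
f=min((least_squares(res,[.54,-.03,y]) for y in np.arange(-3,3,.7)),key=lambda f:f.cost)
s=f.x;print(s,f.fun.reshape(-1,2))
piv=W(s,[*hx,.067]);print("pivot",piv,"roller",W(s,[*rest,.0985]))
ang0=s[2]+2.706
for n,q in(("top",px("top",243,282)),("side",px("side",228,312))):
    X=onz(P[n],*q,.073)-piv; d=np.hypot(*X[:2]); a=np.arctan2(X[1],X[0])-ang0
    a=(a+np.pi)%(2*np.pi)-np.pi
    print("post d",d,"ang",a,"contact joint",a-np.arcsin(.015/d))
E
```

```text
roller top [0.4776 0.0813 0.121 ]
roller side [0.4793 0.0787 0.121 ]
roller tri (array([0.4776, 0.0813, 0.1249]), array([0.4779, 0.0815, 0.1249]))
hinge knob tri (array([0.5806, 0.0746, 0.1006]), array([0.5826, 0.0756, 0.1009]))
post tri (array([0.5398, 0.0245, 0.074 ]), array([0.5398, 0.0245, 0.074 ]))
post top [0.5399 0.0244 0.073 ]
post side [0.5402 0.0238 0.073 ]
[ 0.5421 -0.0348  0.3857] [[-2.1937 -1.2383]
 [ 0.1245  2.3954]
 [ 4.0437 -1.1017]
 [ 0.9926 -1.2495]
 [-3.4085  0.5307]
 [ 1.8849  2.0257]
 [ 0.3073 -1.2082]
 [-0.2996  0.2254]]
pivot [0.5842 0.0741 0.067 ] roller [0.4794 0.0793 0.0985]
post d 0.06656169171960406 ang 0.8919459444772224 contact joint 0.6646387055593976
post d 0.06683541288711393 ang 0.901967455316516 contact joint 0.6756074101156513
```

Emit:
send_rows(targets="1 0 0 0 0 0 -0.13; 1 0 0 0 0 0 -0.13; 1 0 0 0 0 0 -0.13; 1 0 0 0 0 0 -0.13; 1 0 0 0 0 0 -0.13; 1 0 0 0 0 0 0", squeeze=50)

```text
time_s: 0.7
ee_pos: [0.2319, 0.5776, 0.1952]
ee_rot: [-3.137, 0.006, 1.864]
force: [0.2, -0.4, 0.7]
grip_width: 0.0854
```

```bash
cat >> h.py <<'E'
from scipy.spatial.transform import Rotation as Rt
def totool(target):
    o=bot.get_obs(); R=Rt.from_euler("xyz",o["ee_rot"]); d=np.array(target)-o["ee_pos"]
    print("t",o["time_s"],"pos",o["ee_pos"],"rot",o["ee_rot"],"F",o["force"],"grip",o["grip_width"],"q",o["qpos"]); print("tool shift",R.inv().apply(d),np.linalg.norm(d))
E
python3 -c "
from h import *
totool([.478,.0805,.195])"
```

```text
t 0.7 pos [0.2319 0.5776 0.1952] rot [-3.1373  0.0063  1.8641] F [ 0.1711 -0.3916  0.6814] grip 0.08542645462661014 q [-1.1586  0.4213 -0.1495  1.5927  0.0668  1.1402  0.5405]
tool shift [-0.547   0.0919  0.0033] 0.5546794932258298
```

Emit:
send_rows(targets="1 -0.045 0.0076 -0.002 0 0 0; 1 -0.045 0.0076 -0.002 0 0 0; 1 -0.045 0.0076 -0.002 0 0 0; 1 -0.045 0.0076 -0.002 0 0 0; 1 -0.045 0.0076 -0.002 0 0 0; 1 -0.045 0.0076 -0.002 0 0 0; 1 -0.045 0.0076 -0.002 0 0 0; 1 -0.045 0.0076 -0.002 0 0 0; 1 0 0 0 0 0 0; 1 0 0 0 0 0 0")

```text
time_s: 1.7
ee_pos: [0.3929, 0.2355, 0.2105]
ee_rot: [-3.134, 0.005, 1.822]
force: [-0.3, 1.0, 0.7]
grip_width: 0.0854
```

```bash
python3 -c "
from h import *
totool([.478,.0805,.195])"
```

```text
t 1.7 pos [0.3929 0.2355 0.2105] rot [-3.1336  0.0053  1.822 ] F [-0.3095  0.9552  0.6883] grip 0.08544601403269626 q [-0.6687  0.1192  0.0235  1.9614 -0.0011  1.0704  1.1772]
tool shift [-0.1712  0.0441  0.0161] 0.1774829279866825
```

Emit:
send_rows(targets="1 -0.04 0.01 0.002 0 0 0; 1 -0.04 0.01 0.002 0 0 0; 1 -0.04 0.01 0.002 0 0 0; 1 -0.04 0.01 0.002 0 0 0; 1 0 0 0 0 0 0; 1 0 0 0 0 0 0")

```text
time_s: 2.3
ee_pos: [0.4726, 0.093, 0.202]
ee_rot: [-3.134, 0.003, 1.819]
force: [-0.6, 0.6, -0.1]
grip_width: 0.0854
```

```bash
python3 - <<'E'
from h import *
totool([.478,.0805,.195])
o=bot.get_obs()
im=bot.read_camera("wrist");cv2.imwrite("pics/w1.png",im)
np.save("w1.npy",np.r_[o["ee_pos"],o["ee_rot"]])
E
```

```text
t 2.3 pos [0.4726 0.093  0.202 ] rot [-3.1339  0.0032  1.8193] F [-0.575   0.6445 -0.1348] grip 0.08539175735979782 q [-0.4438  0.1648  0.1666  1.9322 -0.0279  1.0548  1.5538]
tool shift [-0.0134  0.0022  0.007 ] 0.01532460874485163
```

View pics/w1.png

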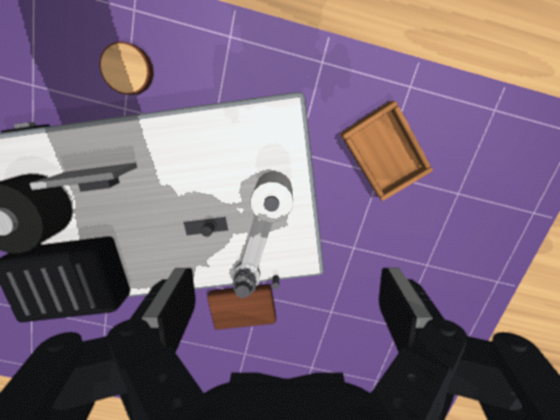

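```bash
python3 - <<'E'
from h import *
a=np.load("w1.npy");p=bot.camera_params("wrist")
T=np.eye(4);T[:3,:3]=Rt.from_euler("xyz",a[3:]).as_matrix();T[:3,3]=a[:3]
V=np.linalg.inv(T@p["mount"])
print("roller",onz(p,272,204,.121,V),"corner",onz(p,303,94,.055,V),onz(p,322,272,.055,V),"post",onz(p,207,229,.073,V),"knob",onz(p,243,285,.1,V))
E
```

```text
roller [0.4799 0.0807 0.121 ] corner [0.3883 0.0857 0.055 ] [0.5665 0.1562 0.055 ] post [0.5383 0.0243 0.073 ] knob [0.5758 0.0732 0.1   ]
```

Emit:
send_rows(targets="1 -0.0136 0.0026 0.005 0 0 0; 1 0 0 0.01 0 0 0; 1 0 0 0.01 0 0 0; 1 0 0 0.02 0 0 0; 1 0 0 0 0 0 0; 1 0 0 0 0 0 0")

```text
time_s: 2.95
ee_pos: [0.4766, 0.0842, 0.1529]
ee_rot: [-3.132, 0.002, 1.826]
force: [-0.0, -0.8, 0.6]
grip_width: 0.0852
```

```bash
python3 - <<'E'
from h import *
totool([.4785,.0805,.083])
E
```

```text
t 2.95 pos [0.4766 0.0842 0.1529] rot [-3.1321  0.0024  1.8262] F [-0.0018 -0.8097  0.5992] grip 0.08517973528749251 q [-0.4224  0.2255  0.1703  1.9865 -0.0439  0.9427  1.596 ]
tool shift [-0.0039  0.0016  0.0699] 0.07005690591806445
```

Emit:
send_rows(targets="1 -0.004 0.001 0.015 0 0 0; 1 0 0 0.02 0 0 0; 1 0 0 0.02 0 0 0; 1 0 0 0.015 0 0 0; 1 0 0 0 0 0 0; 1 0 0 0 0 0 0")

```text
time_s: 3.55
ee_pos: [0.4807, 0.0827, 0.0848]
ee_rot: [-3.138, 0.001, 1.828]
force: [0.4, 0.0, 1.1]
grip_width: 0.0856
```

```bash
python3 - <<'E'
from h import *
totool([.4785,.0805,.083])
for n in ("side","top"):cv2.imwrite(f"pics/{n}2.png",bot.read_camera(n))
E
```

```text
t 3.55 pos [0.4807 0.0827 0.0848] rot [-3.1382  0.0015  1.8282] F [0.3925 0.0441 1.1153] grip 0.08562635515102358 q [-0.4035  0.3227  0.1608  2.0503 -0.0704  0.777   1.6277]
tool shift [-0.0015 -0.0027  0.0018] 0.003589315934117279
```

View pics/side2.png

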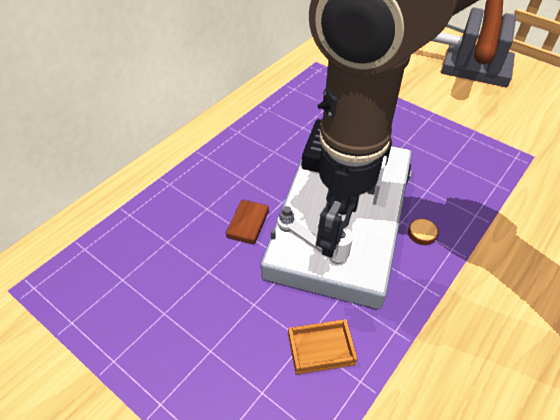

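```bash
python3 - <<'E'
from h import *
p=bot.camera_params("side")
for X in ([.4807,.0827,.085],[.47,.124,.097],[.4915,.041,.097],[.4785,.0805,.121],[.4785,.0805,.076]): print(proj(p,X))
im=cv2.imread("pics/side2.png")[150:290,250:430];cv2.imwrite("pics/side2z.png",cv2.resize(im,None,fx=4,fy=4,interpolation=2))
E
```

```text
[336.262  249.9939]
[327.2834 266.7467]
[346.2339 225.0994]
[340.7413 235.3539]
[337.6716 253.2593]
```

View pics/side2z.png

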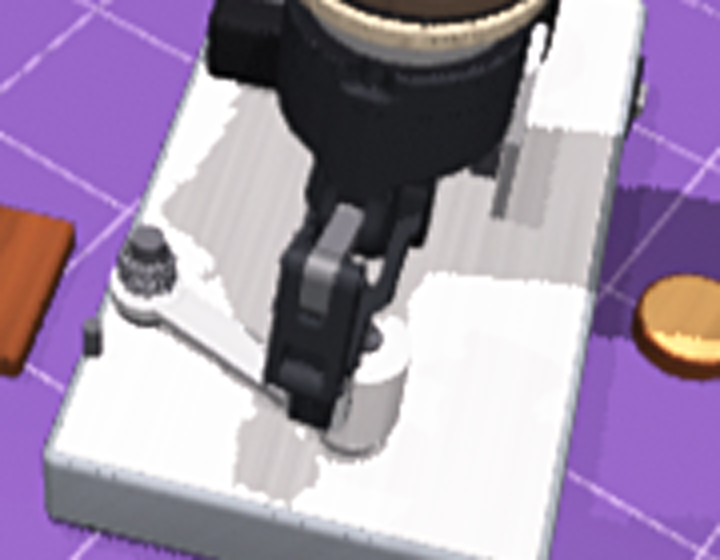

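View pics/top2.png

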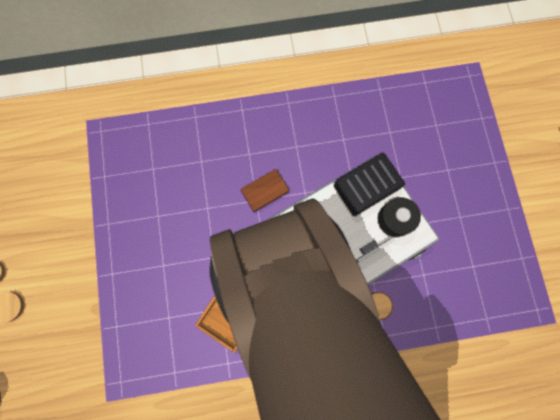

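Emit:
send_rows(targets="1 -0.0015 -0.003 0.001 0 0 0; 0.6 0 0 0 0 0 0; 0.5 0 0 0 0 0 0; 0.45 0 0 0 0 0 0; 0.4 0 0 0 0 0 0; 0.3 0 0 0 0 0 0; 0.2 0 0 0 0 0 0; 0 0 0 0 0 0 0; 0 0 0 0 0 0 0; 0 0 0 0 0 0 0", squeeze=40)

```text
time_s: 4.65
ee_pos: [0.4827, 0.0803, 0.0896]
ee_rot: [3.134, 0.002, 1.827]
force: [-0.2, -0.4, 0.5]
grip_width: 0.0001
```

```bash
python3 - <<'E'
from h import *
totool([.4785,.0805,.083])
cv2.imwrite(f"pics/side3.png",cv2.resize(bot.read_camera("side")[150:290,250:430],None,fx=4,fy=4,interpolation=2))
E
```

```text
t 4.65 pos [0.4827 0.0803 0.0896] rot [3.1341 0.0019 1.8274] F [-0.2183 -0.3776  0.4833] grip 8.117469156558229e-05 q [-0.4005  0.3113  0.163   2.0524 -0.0685  0.7754  1.6308]
tool shift [ 0.0013 -0.004   0.0066] 0.007822476904950632
```

View pics/side3.png

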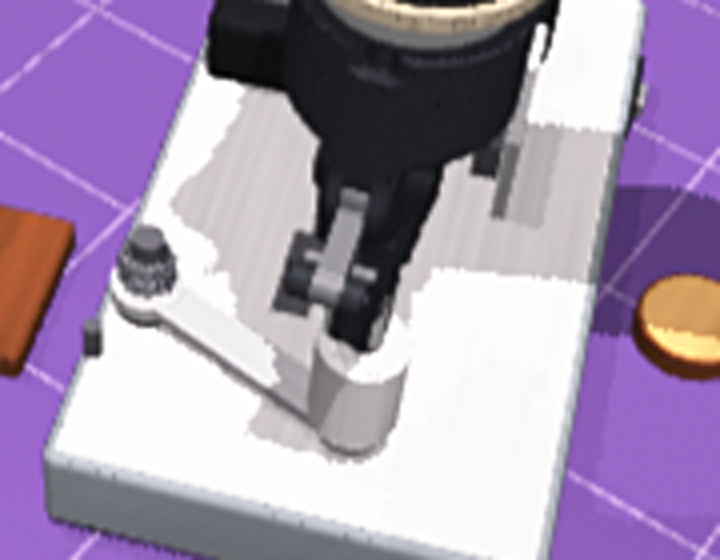

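```bash
python3 - <<'E'
from h import *
o=bot.get_obs()
w=bot.read_camera("wrist");s=bot.read_camera("side")
p=bot.camera_params("wrist");V=np.linalg.inv(p["mount"])
for z in (-.04,-.019,0,.03): print(z,proj(p,[0,0,z],V))
ps=bot.camera_params("side")
print("side tcp",o["ee_pos"],[proj(ps,o["ee_pos"]+[0,0,dz]) for dz in(0,.03,.05)])
cv2.imwrite("pics/w4.png",w)
cv2.imwrite("pics/side4.png",cv2.resize(s[180:280,290:390],None,fx=6,fy=6,interpolation=2))
E
```

```text
-0.04 [289.071 276.331]
-0.019 [288.8226 255.5505]
0 [288.6421 240.4522]
0.03 [288.4171 221.6242]
side tcp [0.4826 0.0803 0.0895] [array([336.4145, 246.5911]), array([338.4121, 234.4864]), array([339.8172, 225.9722])]
```

View pics/w4.png

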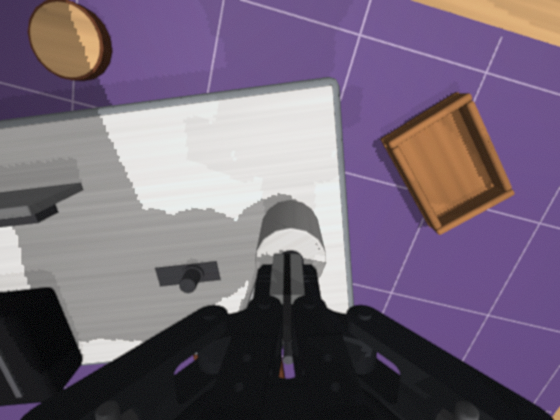

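View pics/side4.png

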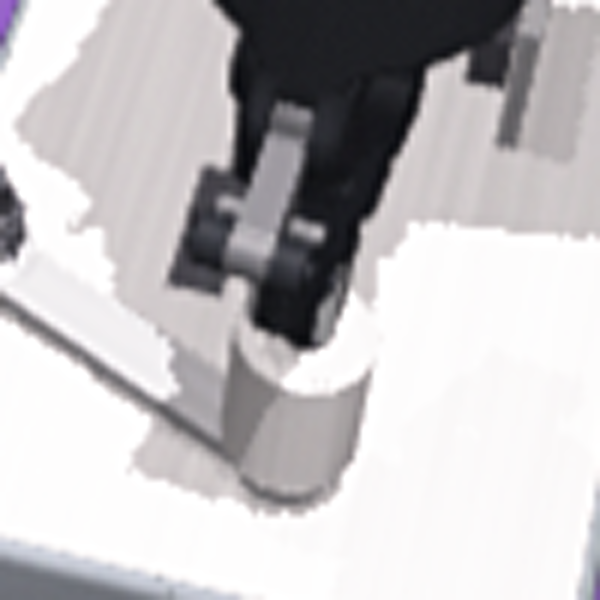

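Emit:
send_rows(targets="1 0 0 -0.004 0 0 0; 1 0 0 0 0 0 0; 1 0 0 0 0 0 0; 1 0 0 0 0 0 0; 1 0 0 0 0 0 0; 1 0 0 0 0 0 0; 1 0 0 0 0 0 0; 1 0 0 0 0 0 0")

```text
time_s: 5.6
ee_pos: [0.4822, 0.0801, 0.0934]
ee_rot: [3.135, 0.002, 1.828]
force: [0.2, -0.3, 0.9]
grip_width: 0.0856
```

```bash
python3 - <<'E'
from h import *
totool([.479,.0805,.053])
o=bot.get_obs()
w=bot.read_camera("wrist")
cv2.imwrite("pics/w5.png",w)
p=bot.camera_params("wrist");V=np.linalg.inv(p["mount"])
for x in (.043,):
  for z in (-.03,-.045,-.013,0): print(x,z,proj(p,[x,-.011,z],V),proj(p,[-x,-.011,z],V))
E
```

```text
t 5.6 pos [0.4822 0.0801 0.0934] rot [3.1353 0.002  1.8275] F [ 0.2041 -0.3464  0.925 ] grip 0.08560346325868516 q [-0.4017  0.3055  0.1639  2.0491 -0.0667  0.7857  1.6292]
tool shift [ 0.0012 -0.0032  0.0404] 0.04056670151698796
0.043 -0.03 [375.8551 246.1524] [202.1659 246.1138]
0.043 -0.045 [384.5024 260.9259] [193.9337 260.8773]
0.043 -0.013 [367.7381 232.2848] [209.8939 232.2545]
0.043 0 [362.4653 223.2763] [214.9143 223.2509]
```

View pics/w5.png

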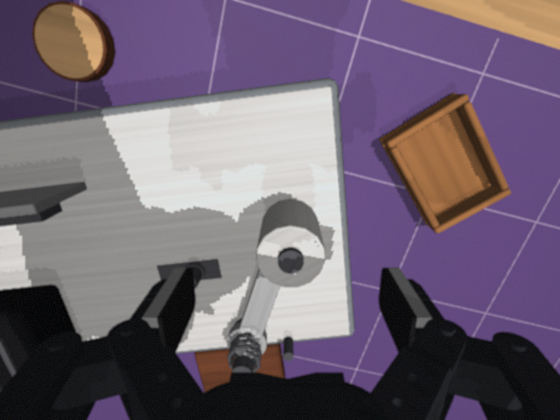

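Emit:
send_rows(targets="1 0.001 -0.0035 0.01 0 0 0; 1 0 0 0.015 0 0 0; 1 0 0 0.012 0 0 0; 1 0 0 0.006 0 0 0; 1 0 0 0 0 0 0; 1 0 0 0 0 0 0")

```text
time_s: 6.25
ee_pos: [0.4772, 0.0801, 0.0469]
ee_rot: [3.136, 0.002, 1.828]
force: [0.1, 0.0, 0.7]
grip_width: 0.0854
```

```bash
python3 - <<'E'
from h import *
totool([.479,.0805,.052])
s=bot.read_camera("side");w=bot.read_camera("wrist")
cv2.imwrite("pics/w6.png",w)
cv2.imwrite("pics/side6.png",cv2.resize(s[180:280,290:390],None,fx=6,fy=6,interpolation=2))
E
```

```text
t 6.25 pos [0.4772 0.0801 0.0469] rot [3.1363 0.0019 1.8276] F [0.0514 0.0345 0.6558] grip 0.08535861151251971 q [-0.3917  0.3736  0.1512  2.0955 -0.0853  0.6729  1.6433]
tool shift [-0.0001  0.0018 -0.0051] 0.005381618381951299
```

View pics/side6.png

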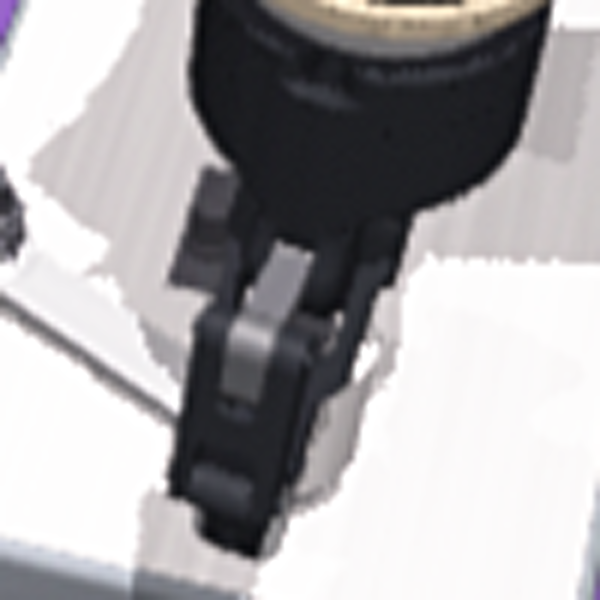

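View pics/w6.png

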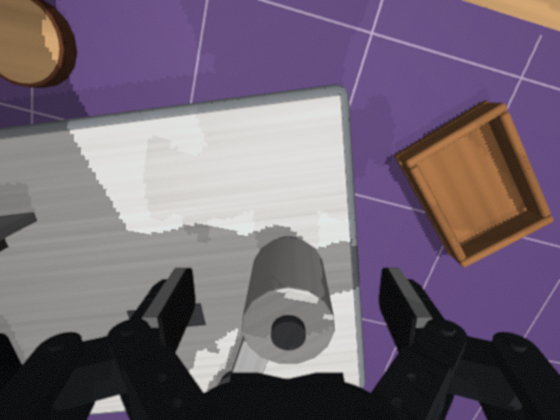

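Emit:
send_rows(targets="1 0 0.002 -0.004 0 0 0; 0.7 0 0 0 0 0 0; 0.6 0 0 0 0 0 0; 0.5 0 0 0 0 0 0; 0.45 0 0 0 0 0 0; 0.4 0 0 0 0 0 0; 0.35 0 0 0 0 0 0; 0.3 0 0 0 0 0 0; 0.2 0 0 0 0 0 0; 0.1 0 0 0 0 0 0; 0 0 0 0 0 0 0; 0 0 0 0 0 0 0", squeeze=40)

```text
time_s: 7.55
ee_pos: [0.4809, 0.0817, 0.0535]
ee_rot: [3.132, 0.001, 1.828]
force: [-0.5, 1.0, 1.7]
grip_width: 0.0351
```

```bash
python3 - <<'E'
from h import *
totool([.479,.0805,.052])
s=bot.read_camera("side");w=bot.read_camera("wrist")
cv2.imwrite("pics/w7.png",w)
cv2.imwrite("pics/side7.png",cv2.resize(s[150:290,250:400],None,fx=4,fy=4,interpolation=2))
E
```

```text
t 7.55 pos [0.4809 0.0817 0.0535] rot [3.1321 0.0011 1.8279] F [-0.5296  0.9572  1.7189] grip 0.035122941922967076 q [-0.3932  0.3656  0.1524  2.0858 -0.0841  0.6862  1.6418]
tool shift [-0.0006 -0.0021  0.0015] 0.0026640724926885523
```

View pics/side7.png

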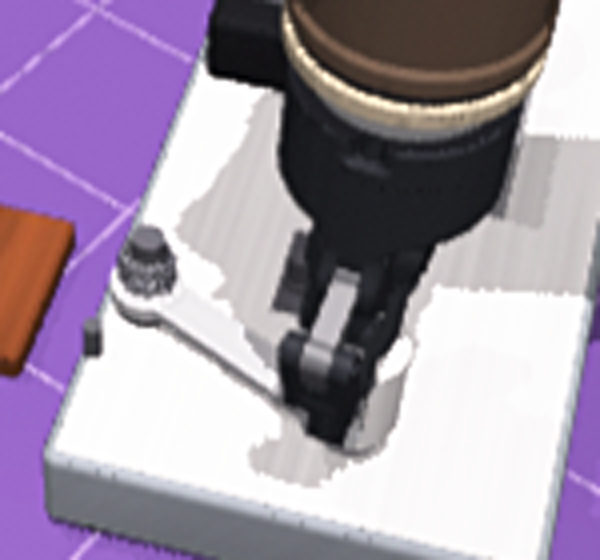

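View pics/w7.png

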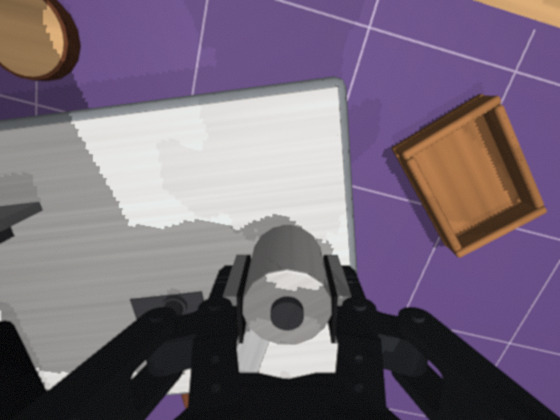

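Emit:
send_rows(targets="0 -0.003 -0.001 0 0 0 0; 0 -0.0045 -0.0013 0 0 0 0; 0 -0.005 -0.0013 0 0 0 0; 0 -0.005 -0.001 0 0 0 0; 0 -0.005 -0.0008 0 0 0 0; 0 -0.005 -0.0006 0 0 0 0; 0 0 0 0 0 0 0", squeeze=50)

```text
time_s: 8.35
ee_pos: [0.483, 0.0545, 0.0536]
ee_rot: [3.129, -0.002, 1.831]
force: [-0.4, 4.7, 0.8]
grip_width: 0.035
```

```bash
cat >> h.py <<'E'
def arc(piv=(.5845,.0755)):
    o=bot.get_obs(); d=o["ee_pos"][:2]-piv; ph=np.arctan2(d[1],d[0])%(2*np.pi)
    t=np.array([-np.sin(ph),np.cos(ph),0]); r=np.array([np.cos(ph),np.sin(ph),0])
    R=Rt.from_euler("xyz",o["ee_rot"]).inv()
    print("time %.2f"%o["time_s"],"pos",o["ee_pos"],"rot",o["ee_rot"],"grip %.4f"%o["grip_width"],"theta %.3f r %.4f"%(ph-3.082,np.hypot(*d)))
    print("F",o["force"],"tang %.2f rad %.2f"%(t@o["force"],r@o["force"]),"tang in tool",R.apply(t),"vmax",abs(o["joint_vel"]).max())
E
python3 -c "
from h import *
arc()"
```

```text
time 8.35 pos [0.483  0.0545 0.0536] rot [ 3.1293 -0.0018  1.8308] grip 0.0350 theta 0.264 r 0.1037
F [-0.4339  4.7366  0.8458] tang -4.73 rad -0.54 tang in tool [-0.9984 -0.0558 -0.0025] vmax 0.0076316331869562
```

Emit:
send_rows(targets="0 -0.004 0 0 0 0 0; 0 -0.0045 0.0003 0 0 0 0; 0 -0.0045 0.0006 0 0 0 0; 0 -0.0045 0.0008 0 0 0 0; 0 -0.0045 0.001 0 0 0 0; 0 -0.004 0.001 0 0 0 0; 0 0 0 0 0 0 0")

```text
time_s: 9.05
ee_pos: [0.4904, 0.0314, 0.0535]
ee_rot: [3.134, -0.006, 1.833]
force: [-1.0, 6.2, 0.3]
grip_width: 0.0348
```

```bash
python3 -c "
from h import *
arc()"
```

```text
time 9.05 pos [0.4904 0.0314 0.0535] rot [ 3.1341 -0.0057  1.8329] grip 0.0348 theta 0.498 r 0.1039
F [-0.9898  6.1625  0.2815] tang -6.00 rad -1.72 tang in tool [-0.9845  0.1754 -0.0042] vmax 0.009064842084860348
```

Emit:
send_rows(targets="0 -0.003 0.0006 0 0 0 0; 0 -0.003 0.0007 0 0 0 0; 0 -0.003 0.0008 0 0 0 0; 0 -0.0025 0.0006 0 0 0 0; 0 0 0 0 0 0 0")

```text
time_s: 9.55
ee_pos: [0.4945, 0.0234, 0.0535]
ee_rot: [3.136, -0.009, 1.836]
force: [-1.0, 6.6, 1.5]
grip_width: 0.035
```

```bash
python3 -c "
from h import *
arc()"
```

```text
time 9.55 pos [0.4945 0.0234 0.0535] rot [ 3.136  -0.0087  1.8362] grip 0.0350 theta 0.584 r 0.1040
F [-0.953   6.6485  1.5114] tang -6.23 rad -2.51 tang in tool [-0.9666  0.2564 -0.007 ] vmax 0.010013190332265111
```

Emit:
send_rows(targets="0 -0.002 0.0006 0 0 0 0; 0 -0.002 0.0006 0 0 0 0; 0 -0.002 0.0006 0 0 0 0; 0 0 0 0 0 0 0")

```text
time_s: 9.95
ee_pos: [0.4964, 0.0201, 0.0535]
ee_rot: [3.138, -0.011, 1.839]
force: [-1.8, 6.9, 2.5]
grip_width: 0.0347
```

```bash
python3 -c "
from h import *
arc()"
```

```text
time 9.95 pos [0.4964 0.0201 0.0535] rot [ 3.1377 -0.011   1.8392] grip 0.0347 theta 0.620 r 0.1041
F [-1.8447  6.9281  2.546 ] tang -6.85 rad -2.12 tang in tool [-0.9575  0.2883 -0.0094] vmax 0.00873619181509675
```

Emit:
send_rows(targets="0 -0.002 0.0006 0 0 0 0; 0 -0.002 0.0006 0 0 0 0; 0 0 0 0 0 0 0")

```text
time_s: 10.25
ee_pos: [0.4975, 0.0183, 0.0535]
ee_rot: [3.139, -0.013, 1.842]
force: [-0.9, 6.9, 1.7]
grip_width: 0.035
```

```bash
python3 -c "
from h import *
arc()"
```

```text
time 10.25 pos [0.4975 0.0183 0.0535] rot [ 3.1389 -0.0127  1.842 ] grip 0.0350 theta 0.641 r 0.1041
F [-0.9167  6.8504  1.6714] tang -6.23 rad -3.00 tang in tool [-0.9521  0.3055 -0.0113] vmax 0.008031372265562319
```

Emit:
send_rows(targets="0 -0.0025 0.0008 0 0 0 0; 0 -0.0025 0.0008 0 0 0 0; 0 -0.0025 0.0009 0 0 0 0")

```text
time_s: 10.55
ee_pos: [0.5007, 0.0138, 0.0535]
ee_rot: [3.14, -0.015, 1.845]
force: [-2.6, 6.1, 3.3]
grip_width: 0.0348
```

```bash
python3 -c "
from h import *
arc()"
```

```text
time 10.55 pos [0.5007 0.0138 0.0535] rot [ 3.1404 -0.0146  1.8453] grip 0.0348 theta 0.694 r 0.1041
F [-2.5647  6.0722  3.308 ] tang -6.41 rad -1.54 tang in tool [-0.9357  0.3525 -0.0132] vmax 0.05351633308676257
```

Emit:
send_rows(targets="0 -0.002 0.0008 0 0 0 0; 0 -0.002 0.0008 0 0 0 0")

```text
time_s: 10.75
ee_pos: [0.5012, 0.0129, 0.0534]
ee_rot: [-3.14, -0.018, 1.848]
force: [-7.6, 10.8, 7.7]
grip_width: 0.0347
```

```bash
python3 -c "
from h import *
arc()"
```

```text
time 10.75 pos [0.5012 0.0129 0.0534] rot [-3.1397 -0.0179  1.848 ] grip 0.0347 theta 0.704 r 0.1042
F [-7.602  10.8354  7.6886] tang -13.23 rad -0.44 tang in tool [-0.933   0.3594 -0.0174] vmax 0.04341779791534104
```

Emit:
send_rows(targets="0 -0.0024 0.001 -0.0005 0 0 0; 0 -0.0028 0.0011 -0.0005 0 0 0")

```text
time_s: 10.95
ee_pos: [0.5008, 0.013, 0.0534]
ee_rot: [-3.134, -0.024, 1.853]
force: [-4.2, 13.9, -2.4]
grip_width: 0.0346
```

```bash
python3 -c "
from h import *
arc()"
```

```text
time 10.95 pos [0.5008 0.013  0.0534] rot [-3.1343 -0.0237  1.8525] grip 0.0346 theta 0.701 r 0.1044
F [-4.1823 13.8673 -2.4206] tang -13.61 rad -4.95 tang in tool [-0.9357  0.352  -0.0247] vmax 0.05606428496243203
```

```bash
python3 - <<'E'
from h import *
o=bot.get_obs(); R=Rt.from_euler("xyz",o["ee_rot"])
for y in (o["ee_rot"][2],1.83):
  T=Rt.from_euler("xyz",[np.pi,0,y]); print((R.inv()*T).as_rotvec())
print(o["force"],o["ft_torque"])
s=bot.read_camera("side");cv2.imwrite("pics/side8.png",cv2.resize(s[130:290,250:430],None,fx=4,fy=3.7,interpolation=2))
w=bot.read_camera("wrist");cv2.imwrite("pics/w8.png",w)
arc()
E
```

```text
[-0.0073 -0.0237  0.0001]
[-0.0076 -0.0236  0.0226]
[-4.1823 13.8673 -2.4206] [ 1.735   0.2627 -0.0792]
time 11.05 pos [0.5009 0.013  0.0534] rot [-3.1342 -0.0237  1.8525] grip 0.0348 theta 0.701 r 0.1044
F [-5.8623 13.6136  1.1123] tang -14.41 rad -3.45 tang in tool [-0.9357  0.352  -0.0248] vmax 0.005858416714350346
```

View pics/side8.png

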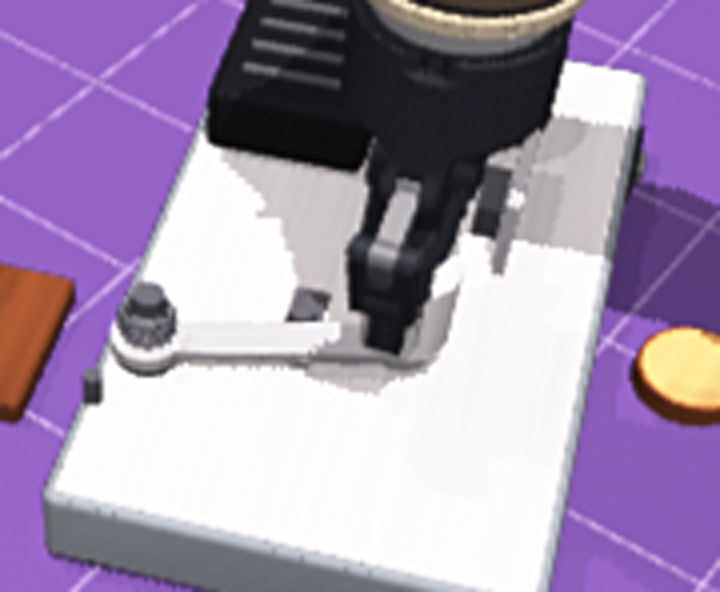

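View pics/w8.png

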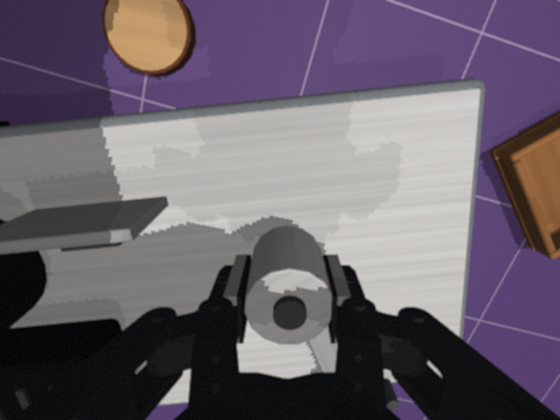

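Emit:
send_rows(targets="0 -0.0035 0.0013 0 -0.003 -0.006 0; 0 -0.0045 0.0017 0 -0.003 -0.008 0")

```text
time_s: 11.25
ee_pos: [0.5011, 0.0125, 0.0532]
ee_rot: [-3.133, -0.018, 1.858]
force: [-11.2, 16.3, 15.3]
grip_width: 0.0351
```

```bash
python3 -c "
from h import *
arc()"
```

```text
time 11.25 pos [0.5011 0.0125 0.0532] rot [-3.1334 -0.018   1.8578] grip 0.0351 theta 0.707 r 0.1045
F [-11.2095  16.3483  15.2641] tang -19.80 rad -0.91 tang in tool [-0.9357  0.3522 -0.0198] vmax 0.04339590014646685
```

Emit:
send_rows(targets="0 -0.0045 0.0017 -0.0006 0 -0.002 0")

```text
time_s: 11.35
ee_pos: [0.5009, 0.0126, 0.0534]
ee_rot: [-3.129, -0.021, 1.861]
force: [-9.3, 17.5, 1.9]
grip_width: 0.0349
```

```bash
python3 -c "
from h import *
arc()
for i in range(3):
  s=bot.read_camera('side'); arc()
cv2.imwrite('pics/side9.png',cv2.resize(s[130:290,250:430],None,fx=4,fy=3.7,interpolation=2))
"
```

```text
time 11.35 pos [0.5009 0.0126 0.0534] rot [-3.1291 -0.021   1.8612] grip 0.0349 theta 0.704 r 0.1046
F [-9.2742 17.4717  1.8533] tang -19.54 rad -3.09 tang in tool [-0.9377  0.3466 -0.0241] vmax 0.07422523410691279
time 11.40 pos [0.5009 0.0126 0.0533] rot [-3.1287 -0.0213  1.8613] grip 0.0349 theta 0.704 r 0.1046
F [-9.8924 15.6985  7.8279] tang -18.49 rad -1.53 tang in tool [-0.9377  0.3465 -0.0245] vmax 0.00861265659052633
time 11.45 pos [0.5009 0.0126 0.0533] rot [-3.1289 -0.0212  1.8611] grip 0.0347 theta 0.704 r 0.1046
F [-10.3916  15.393    9.0863] tang -18.55 rad -0.95 tang in tool [-0.9376  0.3469 -0.0243] vmax 0.005143877781225848
time 11.50 pos [0.5009 0.0126 0.0533] rot [-3.1289 -0.0212  1.861 ] grip 0.0347 theta 0.704 r 0.1046
F [-9.7848 16.5815  7.9065] tang -19.13 rad -2.15 tang in tool [-0.9376  0.3469 -0.0242] vmax 0.002925395913692462
```

View pics/side9.png

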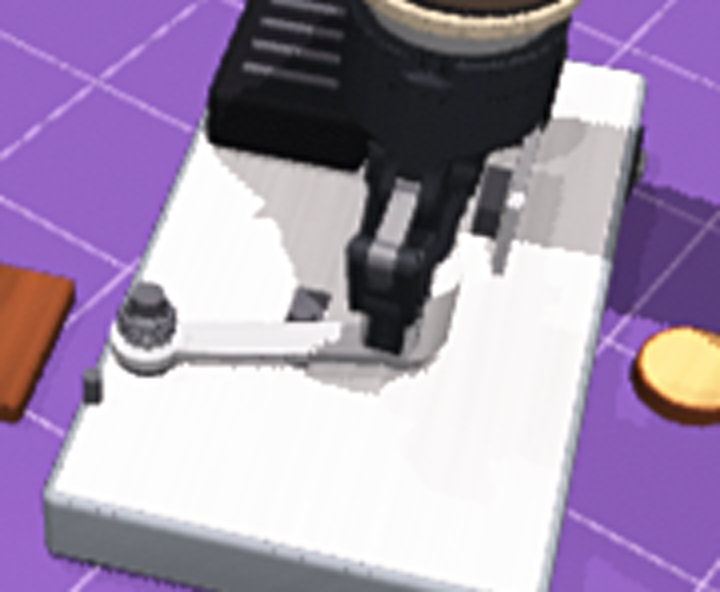

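```bash
python3 -c "
from h import *
print(bot.sign_off()); arc()"
```

```text
the job is handed in; nothing more can be done
None
the job is handed in; nothing more can be done
```

I gripped the idler roller, eased the tension arm inward in small steps until it met the stop post, and handed the job in at 11.5 s with the gripper still pressing it there.

**At the stop:**
- The force along the swing rose from about 6 N, which is the spring alone, to about 13 N at roughly 0.70 rad while the arm had nearly stopped moving. From the pictures I had expected contact at about 0.67 rad.
- I then raised the push to about 19 N, roughly 12 N more than the spring. Over the last 0.15 s it stayed between 18.5 and 19.5 N with no further movement. Roller opening was 35 mm, about the roller's diameter.
- The last side picture shows the bar up against the post. The block and log slice in view had not moved, and I never touched the tray.

**What went wrong or disagreed:**
- **First grip missed:** the fingers closed on top of the roller, lifting the arm about 6 mm without moving the roller. By the pictures and the contact, the fingertips sit about 30 mm higher than the reported tool position. I opened, went lower and gripped properly.
- **While holding:** the tool leans by about 0.02 rad, and there is a side load of about 8 N upward on the tool. Both were steady and well below the limits.

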